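Hang the ring-gauge hanger on the comparator's gravity feed rail

ROBOT

A 6-joint arm with a two-finger parallel gripper is mounted at the origin on the work surface. World frame = base frame: x ahead of the robot, y to its left, z up, the work surface at z = 0. Lengths are in m, angles in rad, forces in N, time in s.
With the tool pointing down it reaches from about 0.4 to 0.925 m from the base axis. Payload 12.5 kg.
Tool frame: the origin (TCP) lies on the centre line of the jaws, within the pads' length; the fingertips stand 11 mm ahead of it and the grasp point (between the pads) lies 8 mm behind it (robot.tip_extent is the distance from the TCP to the fingertips, in m); z points along the fingers, y is the line along which they close (so a half turn about z gives the same grasp; the last joint's range is limited). The gripper opens to 95 mm and grips with 3 to 60 N. Pads are 20 mm wide; open, the fingers measure 119 mm over their backs; the gripper's body (75 mm by 180 mm) begins 59 mm behind the grasp point.
Start: joints at [1.05, 0.491, 1.559, -0, 1.092, -0.106], TCP at [0.252, 0.572, 0.226] pointing down, gripper open.
Joint ranges: [-3.1, 3.1], [-0.84, 2.19], [0.05, 2.79], [-1.13, 4.28], [0.06, 2.93], [-2.69, 2.69]. Speed limits (rad/s): [2.22, 2.22, 2.79, 3.14, 3.14, 3.14].

INTERFACE

Orientations are given as a unit quaternion [w, x, y, z].
In Python, from plant import sensors, cams, robot gives the robot as it stands. The module is installed in compiled form; this text tells all that it offers.
- The arm moves only by the tool drive_tool, never from a script. Its argument "commands" is text: rows parted by semicolons, each of 5 numbers parted by spaces: the closure, from -1 (fully open) to 1 (shut), then the shift along the tool's x, y, z as a fraction of full scale, then the turn about the tool's z as a fraction of full scale. In form: claw tx ty tz roll; .... A call has 1 to 12 rows; each row is the pose to reach, as a shift and turn from the pose commanded when the call began, along the tool's axes at that moment; what a row does not reach only later rows make up. Full scale, the value 1, is 75 cm for a shift and pi/2 rad for a turn. A row lasts 1/10 s, in which the tool goes at most 50 mm and 8.59 degrees, less where a joint would pass 70% of its speed; a pose out of reach is approached as far as the arm can. A call with a number of a shift or a turn outside -1 to 1 is refused whole. A call with a gripper value outside its range is refused whole. The fingers move at their own pace and stop on an object; "squeeze" is the grip in N (left out, the last holds). Time passes only in rows, so rows that repeat a pose let the fingers close. It gives the time, the measured TCP pose, the force, the opening and the grip force at its end, in the units of the state.
- sensors.get_obs(): the state, without advancing time (a new reading comes with each control period).
- cams.grab_frame(name): name is "scene" or "top"; returns (picture, depth): 420x560x3 uint8, red, green, blue; 420x560 float32, m along the optical axis (not along the pixel's ray), 0 where there is no reading.
- cams.get_calibration(name): a dict with "camera_matrix" (3x3 intrinsics, pixels), "eye" and "rotation" of the camera in the world. Camera axes: x right, y down, z forward; pixel columns grow to the right and rows downward; lengths in m; the calibration is good to about 2 mm. A picture is of the moment at which its call begins. get_calibration takes no time and is no camera call.
- robot.sign_off(): hands the job in; it is judged then, once.
The state is a dict: "time_s": time; "qpos": joint angles; "qvel": joint speeds; "effort": joint torques, N m; "tcp_pos": TCP position; "tool_rot": TCP orientation; "ft_force": force on the tool from outside, world axes, zero at the start; "moment": the same for the moment, N m; "width": finger opening in m; "gripper_force": force on a finger pad.
Only numpy, scipy, OpenCV 4.12 (cv2) and the standard library are available. Lean on these libraries where they do the work, as an engineer would, in place of code of your own. Each camera call takes 0.05 s, during which the arm holds its last target. There are 200 camera calls.

TASK

Take the short roller hanger that carries the round ring gauges, set its rollers down astride the sloping feed rail near the raised end, and let go there so that it rolls down by itself and comes to rest against the stop plate at the low end. Put it down on the rail rather than dropping it, do not help it along the lower half of the rail, and leave the long hanger with the rectangular bars where it stands.

Things in the scene. Friction and masses are not known exactly. Their poses are not given: they have to be found in the camera images.
- ring_hanger_grip (a point): Hanger to hang, 0.3 kg: aluminium inverted U, 70 mm long (own x, rolling direction; z up), side plates 54 mm apart inside, two white rollers between them, round steel ring gauges (dia 46) outside; 84 wide, 134 tall, stands on the bench. Point: centre of the upright grip plate on top (40 long in x, 12 thick in y, 50 tall), 109 above the underside, 53 above the rollers' lowest line. Either way round fits.
- bar_hanger_grip (a point): The other hanger, to be left alone: like the first, but 110 mm long (own x) with flat rectangular steel bars (90 x 11 x 35 mm) in place of the round rings; 84 wide, 134 tall, stands on the bench. Point: centre of its grip plate, 109 mm above its underside.
- rail_load (a point): Where to set the hanger: top face of the feed rail near its raised end, 135 mm above the bench. Straight steel bar 28 wide, 16 deep, on thin posts on a fixed base, sloping 8 deg; x runs downhill along it, z square to its top. Side plates go astride the bar (13 mm play a side), rollers on top, grip centre 53 mm along z from here. Set level, the uphill roller touches first. Let go, it rolls at once.
- rail_stop (a point): Centre of the rail's top face where it meets the uphill face of the aluminium stop plate (80 mm wide, rising 55 mm over the rail) near the low end, 250 mm downhill of the loading point; axes as there. A hanger fully down rests with its leading end on the plate: grip centre 35 mm uphill of this point (-x) and 53 mm along z. It rolls at up to 0.3 m/s.
Mind the look-alikes: they are no part of the job. Leave any red or turquoise look-alike of the part that bears ring_hanger_grip alone.

How it is judged:
By the outcome, as a careful person would: the job done as asked, in the order asked, and still so for the second after the job is handed in, with the robot touching nothing.
It also fails if it takes over 34 s, if anything falls off the work surface, if the arm or the gripper's body presses on something with over 40 N, if the wrist force passes 120 N, or if a joint passes its speed limit or range.

## Working session

There is one attempt and no reset: what is moved stays moved. The work goes in short steps, Python scripts to look and compute and a tool call to move; the robot and the scene stay as the last step left them, time stands still between calls to the robot, and variables do not carry over. Pictures are saved under pics/ and viewed, at most 10 in all, crops included, and the job is handed in when it is done.

Besides the shell and the picture viewer there is one more tool, called after "Emit:" by a JSON object that holds its "fn" and its "kwargs". drive_tool: Moves the arm, as the interface text tells. Shift numbers are shares of 75 cm and turn numbers shares of pi/2 rad, none past 1 either way. Its arguments: {"type":"object","properties":{"commands":{"type":"string"},"squeeze":{"type":"number"}},"required":["commands"]}

```bash
mkdir -p pics; cat > h.py <<'E'
import numpy as np, cv2
from plant import sensors, cams, robot
def grab(n, tag):
    p,d=cams.grab_frame(n); cv2.imwrite(f'pics/{n}_{tag}.png',p[:,:,::-1]); np.savez(f'{n}_{tag}.npz',p=p,d=d); return p,d
def world(n,d):
    c=cams.get_calibration(n);K=np.array(c['camera_matrix']);R=np.array(c['rotation']);e=np.array(c['eye'])
    v,u=np.mgrid[:d.shape[0],:d.shape[1]]
    P=np.stack([(u-K[0,2])/K[0,0]*d,(v-K[1,2])/K[1,1]*d,d],-1)
    return P@R.T+e
E
python3 - <<'E'
from h import *
for n in('scene','top'):
    grab(n,'0'); c=cams.get_calibration(n); print(c)
a=cv2.imread('pics/scene_0.png');b=cv2.imread('pics/top_0.png')
o=sensors.get_obs();print(o)
E
```

```text
{'camera_matrix': array([[423.11232968,   0.        , 278.87024083],
       [  0.        , 423.11232968, 206.16423554],
       [  0.        ,   0.        ,   1.        ]]), 'eye': array([0.99295286, 0.60848177, 0.73083234]), 'rotation': array([-0.13642897,  0.29850827,  0.84766214, -0.41683191])}
{'camera_matrix': array([[411.77194086,   0.        , 283.51571883],
       [  0.        , 411.77194086, 208.90807392],
       [  0.        ,   0.        ,   1.        ]]), 'eye': array([ 0.45929786, -0.04059636,  0.96017477]), 'rotation': array([ 0.01788926, -0.70087519,  0.71304188, -0.00502111])}
{'time_s': 0.1, 'qpos': array([ 1.05040001e+00,  4.91513894e-01,  1.55939195e+00, -3.93306748e-05,
        1.09166298e+00, -1.05595476e-01]), 'qvel': array([-0.00093362, -0.00093863, -0.00200581,  0.00103317,  0.00079344,
        0.00080509]), 'effort': array([ 1.76274381e-03, -6.13625264e+01, -2.58604091e+01,  6.93594874e-02,
        4.69489151e-02, -2.30275771e-05]), 'tcp_pos': array([0.25176653, 0.57183302, 0.22510991]), 'tool_rot': array([-1.33686527e-04,  2.05907827e-01,  9.78571269e-01, -4.69740312e-04]), 'ft_force': array([ 0.24808599, -0.1354703 ,  0.2875206 ]), 'moment': array([-0.03614084, -0.0431558 , -0.01191651]), 'gripper_force': 0.0, 'width': 0.0948682797299687}
```

View pics/scene_0.png

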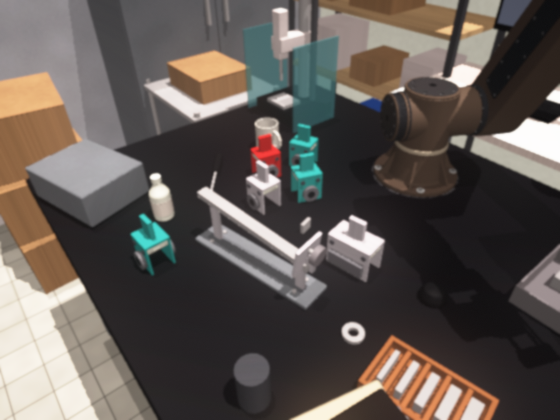

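View pics/top_0.png

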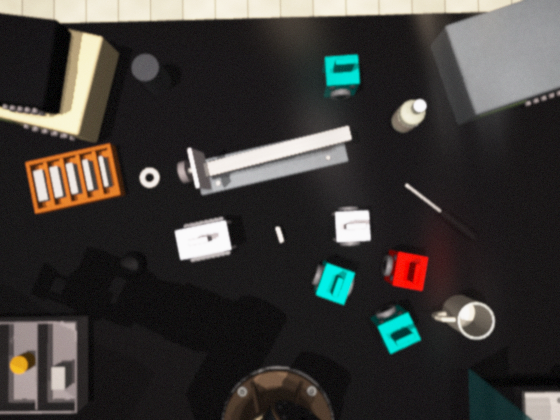

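Scene picture: the white hangers are a short one at scene (263,188) / top (352,226) and a long one at scene (355,245) / top (203,238). The turquoise look-alikes are at top (342,75), (335,282) and (397,330), and the red one is at (408,270). The short white one with round rings fits the description. The rail's raised end is at top (350,133) and the stop at (200,170). Next I'll take an enlarged crop to confirm, and measure.

```bash
cat >> h.py <<'E'
from scipy.spatial.transform import Rotation
def world(n,d):
    c=cams.get_calibration(n);K=np.array(c['camera_matrix']);q=c['rotation'];R=Rotation.from_quat([q[1],q[2],q[3],q[0]]).as_matrix();e=np.array(c['eye'])
    v,u=np.mgrid[:d.shape[0],:d.shape[1]]
    P=np.stack([(u-K[0,2])/K[0,0]*d,(v-K[1,2])/K[1,1]*d,d],-1)
    return P@R.T+e
E
cat > m.py <<'E'
from h import *
for n in('top','scene'):
    z=np.load(n+'_0.npz');p,d=z['p'],z['d'];W=world(n,d);W[d==0]=np.nan
    hsv=cv2.cvtColor(p,cv2.COLOR_RGB2HSV)
    def fit(m,name):
        m=m.astype(np.uint8);k,l,s,c=cv2.connectedComponentsWithStats(m)
        if k<2:print(n,name,'none');return
        i=1+np.argmax(s[1:,4]);P=W[l==i];r=cv2.minAreaRect(P[:,:2].astype(np.float32)*1000)
        w=np.linalg.svd(P-P.mean(0),full_matrices=False)
        print(n,name,len(P),'mean',P.mean(0).round(4),'rect',np.round(r[0],1),np.round(r[1],1),round(r[2],1),'zr',P[:,2].min().round(3),P[:,2].max().round(3),'dir',w[2][0].round(3),'pix',c[i].round(0))
        return P
    X,Y,Z=W[...,0],W[...,1],W[...,2]
    boxes={'top':{'ring':(330,375,200,250),'bar':(170,240,210,270),'rail':(205,358,115,195)},'scene':{'ring':(243,285,158,215),'bar':(322,388,210,282),'rail':(190,305,180,262)}}[n]
    wh=(hsv[...,1]<60)&(hsv[...,2]>110)
    for k,(a,b,c,e) in boxes.items():
        B=np.zeros(d.shape,bool);B[c:e,a:b]=1
        if k=='rail': fit(B&wh&(Z>.085)&(Z<.155),'rail')
        else: fit(B&(Z>.10)&(Z<.15),k+' grip'); fit(B&(Z>.05)&(Z<.092),k+' deck')
z=np.load('scene_0.npz')['p'];y=np.load('top_0.npz')['p']
a=cv2.resize(z[140:290,190:390],(800,600),interpolation=3)[:,:,::-1]
cv2.imwrite('pics/crop0.png',a)
E
python3 m.py
```

```text
top ring grip 130 mean [ 0.4505 -0.1677  0.1317] rect [ 450.5 -169. ] [39.1 10.2] 89.3 zr 0.103 0.136 dir [-0.014 -0.969  0.247] pix [355. 226.]
top ring deck 907 mean [ 0.4505 -0.169   0.0819] rect [ 449.9 -170.3] [82.  70.6] 1.8 zr 0.05 0.088 dir [-0.569  0.822 -0.013] pix [352. 225.]
top bar grip 132 mean [0.4266 0.1461 0.131 ] rect [426.1 148.2] [11.9 39.5] 10.4 zr 0.101 0.136 dir [ 0.163 -0.946 -0.28 ] pix [199. 240.]
top bar deck 1404 mean [0.4264 0.1474 0.083 ] rect [426.2 148.9] [ 67.7 111.1] 10.6 zr 0.052 0.09 dir [-0.185  0.983  0.006] pix [203. 239.]
top rail 2186 mean [ 0.6053 -0.0144  0.1216] rect [605.5 -10.2] [ 28.9 308.3] 12.1 zr 0.086 0.146 dir [-0.207  0.968 -0.14 ] pix [278. 151.]
scene ring grip 165 mean [ 0.4544 -0.1638  0.1203] rect [ 451.8 -167.9] [13.9 44.5] 3.8 zr 0.1 0.138 dir [-0.093  0.963 -0.253] pix [262. 170.]
scene ring deck 546 mean [ 0.4625 -0.1573  0.076 ] rect [ 455.9 -166.4] [75.5 75. ] 86.7 zr 0.05 0.091 dir [ 0.703 -0.708 -0.063] pix [261. 186.]
scene bar grip 272 mean [0.4299 0.1543 0.1215] rect [427.2 150.9] [14.7 41.3] 11.7 zr 0.1 0.137 dir [-0.191  0.91  -0.368] pix [357. 226.]
scene bar deck 1294 mean [0.4389 0.1595 0.0779] rect [428.  151.5] [ 67.  111.8] 10.4 zr 0.05 0.091 dir [ 0.312 -0.95   0.003] pix [354. 244.]
scene rail 1608 mean [ 0.6098 -0.0018  0.1222] rect [606.7   1.1] [ 51.9 325.3] 7.4 zr 0.086 0.155 dir [-0.177  0.982 -0.07 ] pix [250. 225.]
```

View pics/crop0.png

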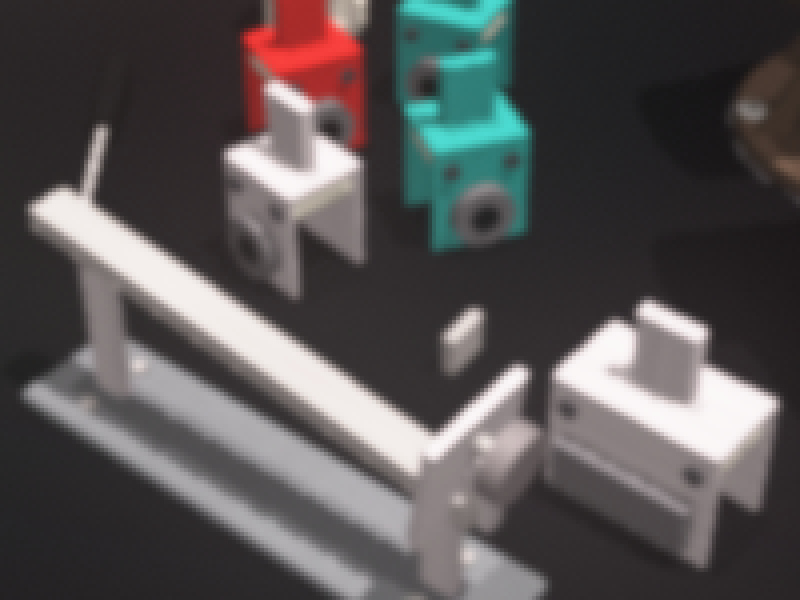

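Confirmed: the short white hanger, at crop (290,190), carries round rings on its sides, while the long one has bars. Now I'll fit the rail and stop.

```bash
cat > r.py <<'E'
from h import *
for n,bx in(('top',(180,360,115,200)),('scene',(190,335,180,300))):
    z=np.load(n+'_0.npz');p,d=z['p'],z['d'];W=world(n,d)
    B=np.zeros(d.shape,bool);B[bx[2]:bx[3],bx[0]:bx[1]]=1
    P=W[B&(d>0)&(W[...,2]>.07)]
    P=P[np.abs(P[:,0]-.6)<.15]
    dr=np.array([-.2096,.978]); 
    for it in range(4):
        nr=np.array([-dr[1],dr[0]]); s=P[:,:2]@dr; t=P[:,:2]@nr
        if it==0: tc=np.median(t)
        k=(s>-.11)&(s<.06) if it==0 else k0
        k=(np.abs(t-tc)<.013)&(s>-.27)&(s<-.02)
        c=np.polyfit(s[k],P[k,2],1); 
        for _ in range(3):
            r=np.abs(P[:,2]-np.polyval(c,s))<.005; kk=k&r; c=np.polyfit(s[kk],P[kk,2],1)
        face=(np.abs(P[:,2]-np.polyval(c,s))<.006)&(np.abs(t-tc)<.03)&(s>-.27)&(s<-.02)
        # edges in slices
        S=[];T=[];Wd=[]
        for a in np.arange(-.26,-.03,.02):
            q=face&(s>=a)&(s<a+.02)
            if q.sum()>10: lo,hi=np.percentile(t[q],[2,98]);S.append(a+.01);T.append((lo+hi)/2);Wd.append(hi-lo)
        f=np.polyfit(S,T,1); dr=dr+f[0]*nr; dr/=np.linalg.norm(dr); k0=k
        tc=np.polyval(f,np.mean(S))
    nr=np.array([-dr[1],dr[0]]);s=P[:,:2]@dr;t=P[:,:2]@nr
    hgt=P[:,2]-np.polyval(c,s)
    st=(hgt>.02)&(np.abs(t-tc)<.05)
    f2=(np.abs(hgt)<.005)&(np.abs(t-tc)<.012)
    print(n,'yaw',np.degrees(np.arctan2(dr[1],dr[0])),'tc',tc,'slope',np.degrees(np.arctan(c[0])),'width',np.mean(Wd),'face s',np.percentile(s[f2],[0.5,99.5]),'stop s',np.percentile(s[st],[1,5,25,50,75,95,99]).round(4),st.sum(),'t',np.percentile(t[st],[1,99]).round(3))
    ss=np.percentile(s[st],5)
    print('stop hgt z',P[st,2].max(),'z at stop',np.polyval(c,ss),'s for z=.135',(.135-c[1])/c[0])
    for sl in(ss,ss-.2476): print(dr*sl+nr*tc,np.polyval(c,sl))
E
python3 r.py
```

```text
top yaw 102.03936140226527 tc -0.5898946674287455 slope -8.054329665671526 width 0.027072347467088448 face s [-0.28778488  0.01703107] stop s [0.0201 0.0208 0.0236 0.0291 0.0453 0.0546 0.0577] 614 t [-0.629 -0.551]
stop hgt z 0.1572694063798682 z at stop 0.09940117720999439 s for z=.135 -0.23072881615229426
[0.57257301 0.14342288] 0.09940117720999439
[ 0.62421832 -0.09873104] 0.13443853934816444
scene yaw 101.94999782532362 tc -0.5921579938854287 slope -7.7295232649128724 width 0.027720130495539775 face s [-0.28553692  0.04711213] stop s [0.027  0.029  0.0322 0.035  0.0578 0.0622 0.0634] 615 t [-0.631 -0.554]
stop hgt z 0.15823783633173072 z at stop 0.10058372716321787 s for z=.135 -0.2245323980486711
[0.57331389 0.15101364] 0.10058372716321787
[ 0.62458144 -0.09122054] 0.1341904848096722
```

Emit:
{"fn": "drive_tool", "kwargs": {"commands": "-1 -0.5 -0.34 0 0.3; -1 -0.5 -0.34 0 0.3; -1 -0.5 -0.34 0 0.3;-1 -0.5 -0.34 0 0.3;-1 -0.5 -0.34 0 0.3;-1 -0.5 -0.34 0 0.5;-1 -0.5 -0.34 0 0.6;-1 -0.5 -0.34 0 0.72;-1 -0.5 -0.34 0 0.72;-1 -0.5 -0.34 0 0.72;-1 -0.5 -0.34 0 0.72"}}

```text
time_s: 1.2
tcp_pos: [0.4928, 0.1861, 0.2253]
tool_rot: [-0.0, 0.7, 0.715, -0.0]
ft_force: [-0.7, -0.3, 1.0]
width: 0.0953
gripper_force: 0.0
```

Emit:
{"fn": "drive_tool", "kwargs": {"commands": "-1 -0.472 -0.0664 0 0;-1 -0.472 -0.0664 0 0;-1 -0.472 -0.0664 0 0;-1 -0.472 -0.0664 0 0;-1 -0.472 -0.0664 0 0;-1 -0.472 -0.0664 0 0;-1 -0.472 -0.0664 0 0;-1 -0.472 -0.0664 0 0;-1 -0.472 -0.0664 0 0;-1 -0.472 -0.0664 0.04 0;-1 -0.472 -0.0664 0.08 0;-1 -0.472 -0.0664 0.08 0"}}

```text
time_s: 2.4
tcp_pos: [0.4503, -0.1649, 0.1632]
tool_rot: [-0.003, 0.697, 0.717, -0.001]
ft_force: [-0.0, -0.1, 0.7]
width: 0.0956
gripper_force: 0.0
```

Emit:
{"fn": "drive_tool", "kwargs": {"commands": "-1 0 0 0.03 0;-1 0 0 0.055 0;-1 0 0 0.075 0;-1 0 0 0.082 0;-1 0 0 0.082 0;-1 0 0 0.082 0;1 0 0 0.082 0;1 0 0 0.082 0;1 0 0 0.082 0;1 0 0 0.082 0;1 0 0 0.082 0;1 0 0 0.082 0", "squeeze": 25}}

```text
time_s: 3.6
tcp_pos: [0.4514, -0.1676, 0.1041]
tool_rot: [-0.0, 0.698, 0.716, 0.0]
ft_force: [-1.4, 0.4, -0.3]
width: 0.0522
gripper_force: 0.0
```

Fingers still closing; carry on closing, then lift.

Emit:
{"fn": "drive_tool", "kwargs": {"commands": "1 0 0 0 0;1 0 0 0 0;1 0 0 0 0;1 0 0 0 0;1 0 0 0 0;1 0 0 0 0;1 0 0 0 0;1 0 0 0 0;1 0 0 0 0;1 0 0 0 0;1 0 0 0 0", "squeeze": 25}}

```text
time_s: 4.7
tcp_pos: [0.4514, -0.1676, 0.1041]
tool_rot: [0.0, 0.698, 0.716, 0.0]
ft_force: [0.3, 0.3, -2.7]
width: 0.0121
gripper_force: 25.0
```

Emit:
{"fn": "drive_tool", "kwargs": {"commands": "1 0 0 -0.02 0;1 0 0 -0.06 0;1 0 0 -0.10 0;1 0 0 -0.14 0;1 0 0 -0.18 0;1 0 0 -0.227 0;1 0 0 -0.227 0;1 0 0 -0.227 0;1 0 0 -0.227 0"}}

```text
time_s: 5.6
tcp_pos: [0.4508, -0.1674, 0.2731]
tool_rot: [-0.001, 0.698, 0.716, -0.0]
ft_force: [-0.3, -0.8, -3.1]
width: 0.0118
gripper_force: 25.0
```

```bash
python3 - <<'E'
from h import *
o=sensors.get_obs();print(o['time_s'],o['tcp_pos'],o['tool_rot'],o['ft_force'],o['width'])
for n in('scene','top'):
    p,d=grab(n,'1');W=world(n,d);T=o['tcp_pos']
    L=(W-T)
    # deck top face & everything below the fingers
    k=(np.abs(L[...,0])<.055)&(np.abs(L[...,1])<.055)&(L[...,2]<-.012)&(L[...,2]>-.025)&(d>0)
    P=W[k];r=cv2.minAreaRect(P[:,:2].astype(np.float32)*1000);print(n,len(P),P.mean(0),r)
a=cv2.imread('pics/scene_1.png')[60:260,180:440];b=cv2.imread('pics/top_1.png')[90:290,260:520]
cv2.imwrite('pics/v1.png',cv2.resize(np.vstack([a,b]),(520,600)))
E
```

```text
5.6 [ 0.45083025 -0.16736451  0.27311743] [-1.00663330e-03  6.98194976e-01  7.15906903e-01 -2.59824438e-04] [-0.31718047 -0.7955697  -3.06002651] 0.011782359427622967
scene 332 [ 0.45828062 -0.15821389  0.25360504] ((451.8232421875, -167.1708221435547), (63.898582458496094, 74.48001098632812), 1.185713291168213)
top 19 [ 0.47605125 -0.13624411  0.25242254] ((475.1966247558594, -135.25775146484375), (5.392670631408691, 13.099617004394531), 67.69883728027344)
```

View pics/v1.png

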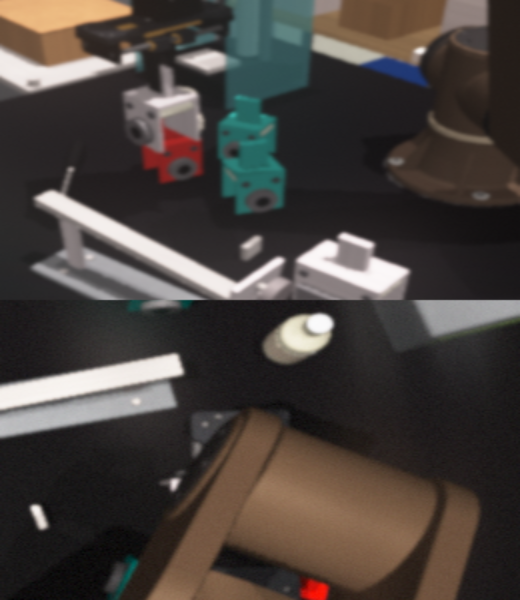

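The scene crop shows the white hanger hanging square in the jaws, at (160,115), with the red one left behind it. Moving over the load point.

Emit:
{"fn": "drive_tool", "kwargs": {"commands": "1 0.03 0.06 0 -0.05;1 0.05 0.12 0 -0.117;1 0.07 0.17 0 -0.117;1 0.09 0.22 0 -0.117;1 0.091 0.234 0 -0.117;1 0.091 0.234 0 -0.117;1 0.091 0.234 0 -0.117;1 0.091 0.234 0 -0.117;1 0.091 0.234 0 -0.117;1 0.091 0.234 0 -0.117"}}

```text
time_s: 6.7
tcp_pos: [0.6246, -0.0954, 0.2748]
tool_rot: [0.0, 0.63, 0.777, 0.0]
ft_force: [-1.3, -0.3, -2.8]
width: 0.0121
gripper_force: 25.0
```

```bash
python3 - <<'E'
from h import *
o=sensors.get_obs();print(o['time_s'],o['tcp_pos'],o['tool_rot'],o['ft_force'],o['width'])
q=o['tool_rot'];a=2*np.arctan2(q[2],q[1]);print('yaw x',np.degrees(a))
dr=np.array([np.cos(np.radians(102)),np.sin(np.radians(102))]);nr=np.array([-dr[1],dr[0]])
print('s,t',o['tcp_pos'][:2]@dr,o['tcp_pos'][:2]@nr)
for n in('scene','top'):
    p,d=grab(n,'2');W=world(n,d);T=o['tcp_pos'];L=W-T
    l=L[...,:2]@dr;m=L[...,:2]@nr
    k=(np.abs(l)<.055)&(np.abs(m)<.055)&(L[...,2]<-.012)&(L[...,2]>-.025)&(d>0)
    P=W[k]
    if len(P)>5: r=cv2.minAreaRect(P[:,:2].astype(np.float32)*1000);print(n,len(P),P.mean(0),r)
a=cv2.imread('pics/scene_2.png')[90:290,160:420]
cv2.imwrite('pics/v2.png',cv2.resize(a,(780,600)))
E
```

```text
6.7 [ 0.62464469 -0.09541473  0.27478341] [2.00584065e-04 6.29840214e-01 7.76724693e-01 1.27696260e-04] [-1.29099791 -0.31148117 -2.84515681] 0.012115470506877493
yaw x 101.92332773578761
s,t -0.22320062704178467 -0.5911568659140226
scene 455 [ 0.63121283 -0.08632786  0.25528251] ((625.82666015625, -95.68000793457031), (64.47579956054688, 72.26055908203125), 11.955658912658691)
```

View pics/v2.png

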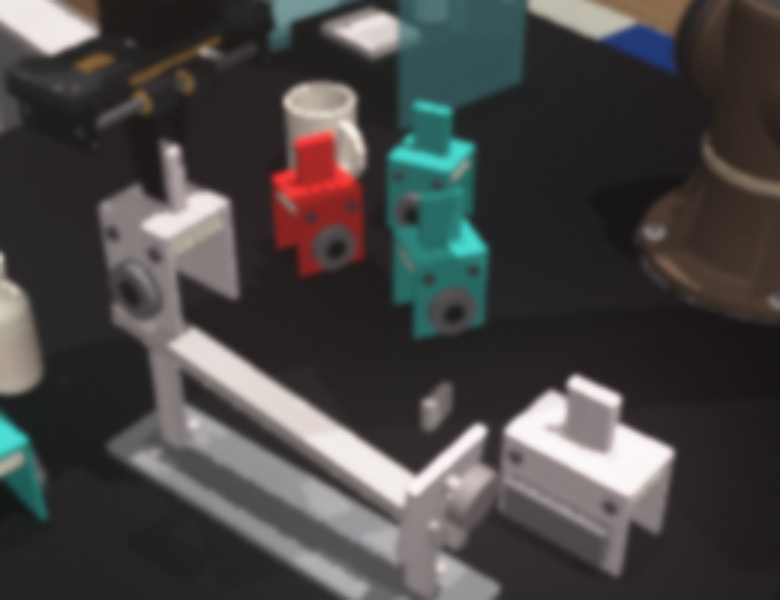

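The hanger sits over the raised end at crop (170,250), lined up with the rail. Lowering in stages.

Emit:
{"fn": "drive_tool", "kwargs": {"commands": "1 0 0 0.02 0;1 0 0 0.04 0;1 0 0 0.06 0;1 0 0 0.075 0;1 0 0 0.09 0;1 0 0 0.1 0;1 0 0 0.105 0;1 0 0 0.105 0;1 0 0 0.105 0"}}

```text
time_s: 7.7
tcp_pos: [0.6253, -0.095, 0.1961]
tool_rot: [0.0, 0.63, 0.777, 0.0]
ft_force: [0.6, 0.1, -2.1]
width: 0.012
gripper_force: 25.0
```

```bash
python3 - <<'E'
from h import *
o=sensors.get_obs();print(o['tcp_pos'],o['ft_force'],o['moment'])
p,d=grab('scene','3')
cv2.imwrite('pics/v3.png',cv2.resize(cv2.imread('pics/scene_3.png')[130:250,180:340],(800,600),interpolation=3))
E
```

```text
[ 0.62531577 -0.09504348  0.19605252] [ 0.64048845  0.06938765 -2.12386234] [-0.02791065  0.04825407 -0.04725979]
```

View pics/v3.png

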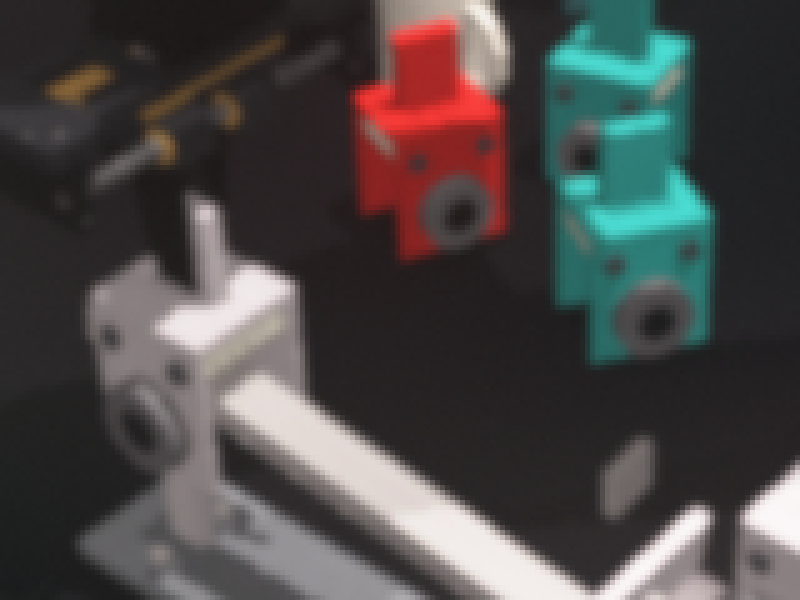

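The hanger is astride the rail at crop (200,380) and not yet touching. Now lowering finely until contact.

Emit:
{"fn": "drive_tool", "kwargs": {"commands": "1 0 0 0.003 0;1 0 0 0.006 0;1 0 0 0.009 0;1 0 0 0.009 0;1 0 0 0.009 0"}}

```text
time_s: 8.25
tcp_pos: [0.6251, -0.095, 0.1888]
tool_rot: [-0.0, 0.63, 0.777, 0.0]
ft_force: [-0.3, 0.5, -3.1]
width: 0.0121
gripper_force: 25.0
```

Emit:
{"fn": "drive_tool", "kwargs": {"commands": "1 0 0 0.0015 0;1 0 0 0.003 0;1 0 0 0.003 0;1 0 0 0.003 0"}}

```text
time_s: 8.65
tcp_pos: [0.6251, -0.095, 0.1866]
tool_rot: [-0.0, 0.63, 0.777, 0.0]
ft_force: [-0.4, 0.1, -1.9]
width: 0.012
gripper_force: 25.0
```

Emit:
{"fn": "drive_tool", "kwargs": {"commands": "1 0 0 0.001 0;1 0 0 0.002 0;1 0 0 0.002 0;1 0 0 0.002 0"}}

```text
time_s: 9.05
tcp_pos: [0.6252, -0.095, 0.1857]
tool_rot: [0.0, 0.63, 0.777, 0.0]
ft_force: [-1.2, 1.6, 5.6]
width: 0.0116
gripper_force: 25.0
```

Contact: the vertical force rose by about 8 N. Easing slightly, then releasing and holding still.

Emit:
{"fn": "drive_tool", "kwargs": {"commands": "1 0 0 -0.0006 0;1 0 0 -0.0006 0;-1 0 0 -0.0006 0;-1 0 0 -0.0006 0;-1 0 0 -0.0006 0;-1 0 0 -0.0006 0;-1 0 0 -0.0006 0;-1 0 0 -0.0006 0;-1 0 0 -0.0006 0;-1 0 0 -0.0006 0;-1 0 0 -0.0006 0;-1 0 0 -0.0006 0"}}

```text
time_s: 10.25
tcp_pos: [0.6251, -0.095, 0.1856]
tool_rot: [-0.0, 0.63, 0.777, 0.0]
ft_force: [0.3, 0.6, 0.1]
width: 0.0862
gripper_force: 0.0
```

```bash
python3 - <<'E'
from h import *
o=sensors.get_obs();print(o['time_s'],o['tcp_pos'],o['ft_force'],o['width'])
p,d=grab('scene','4')
cv2.imwrite('pics/v4.png',cv2.resize(cv2.imread('pics/scene_4.png')[110:320,160:440],(800,600),interpolation=3))
E
```

```text
10.25 [ 0.62511039 -0.094989    0.18557186] [0.32756234 0.61616708 0.10480416] 0.08619845121564375
```

View pics/v4.png

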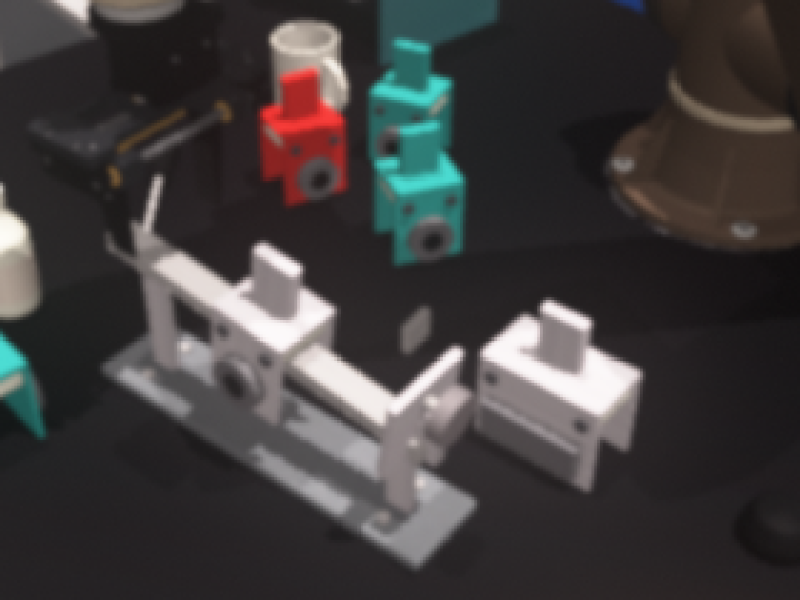

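It is rolling by itself and is now about mid-rail, at crop (275,330), clear of the fingers. Raising the gripper out of the way and waiting.

Emit:
{"fn": "drive_tool", "kwargs": {"commands": "-1 0 0 -0.03 0;-1 0 0 -0.06 0;-1 0 0 -0.1 0;-1 0 0 -0.14 0;-1 0 0 -0.14 0;-1 0 0 -0.14 0;-1 0 0 -0.14 0;-1 0 0 -0.14 0;-1 0 0 -0.14 0;-1 0 0 -0.14 0;-1 0 0 -0.14 0;-1 0 0 -0.14 0"}}

```text
time_s: 11.5
tcp_pos: [0.6251, -0.095, 0.2905]
tool_rot: [-0.0, 0.63, 0.777, 0.0]
ft_force: [0.9, 0.7, -0.3]
width: 0.0952
gripper_force: 0.0
```

Emit:
{"fn": "drive_tool", "kwargs": {"commands": "-1 0 0 0 0;-1 0 0 0 0;-1 0 0 0 0;-1 0 0 0 0;-1 0 0 0 0;-1 0 0 0 0;-1 0 0 0 0;-1 0 0 0 0;-1 0 0 0 0;-1 0 0 0 0"}}

```text
time_s: 12.5
tcp_pos: [0.6251, -0.095, 0.2906]
tool_rot: [0.0, 0.63, 0.777, 0.0]
ft_force: [0.8, 0.2, 0.2]
width: 0.0948
gripper_force: 0.0
```

```bash
python3 - <<'E'
from h import *
dr=np.array([np.cos(np.radians(102)),np.sin(np.radians(102))]);nr=np.array([-dr[1],dr[0]])
for n in('scene','top'):
    p,d=grab(n,'5');W=world(n,d);s=W[...,:2]@dr;t=W[...,:2]@nr
    k=(s<.015)&(s>-.2)&(np.abs(t+.591)<.015)&(W[...,2]>.14)&(d>0)&(W[...,2]<.19)
    if k.sum():print(n,k.sum(),'grip s',np.percentile(s[k],[2,98]),'t',np.percentile(t[k],[2,98]),'z',W[k][:,2].max(),'expect s~',.0175-.0347+.0074)
print(sensors.get_obs()['time_s'])
cv2.imwrite('pics/v5.png',cv2.resize(cv2.imread('pics/scene_5.png')[110:320,160:440],(800,600),interpolation=3))
E
```

```text
scene 359 grip s [-0.02590735  0.01357388] t [-0.59974096 -0.58841298] z 0.18751549116666233 expect s~ -0.0098
top 233 grip s [-0.03113861  0.01123164] t [-0.59692277 -0.58554656] z 0.18650895250078492 expect s~ -0.0098
12.6
```

View pics/v5.png

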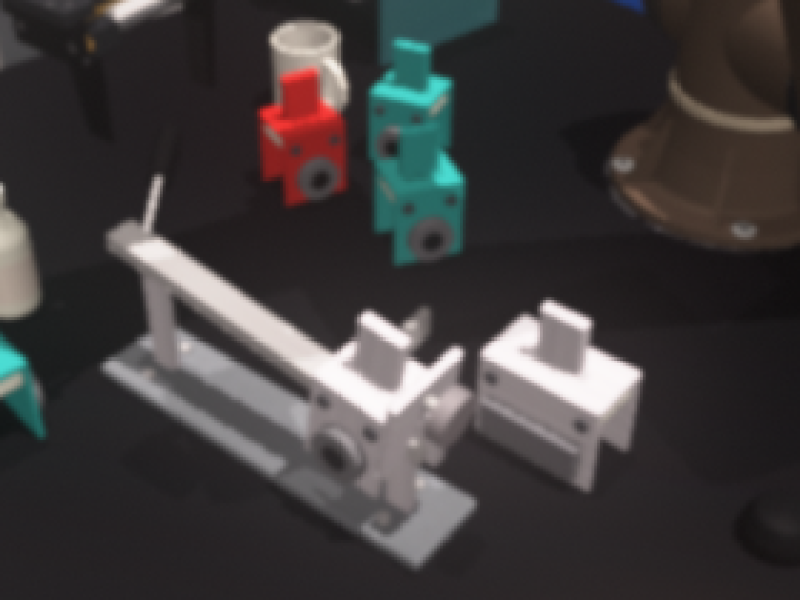

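The hanger rests against the stop plate at crop (365,400). Its grip centre measures within about 3 mm of the expected place, the long hanger is untouched and the gripper is clear. Handing in.

```bash
python3 -c "
from plant import robot
print(robot.sign_off())"
```

```text
the job is handed in; nothing more can be done
None
```

The short ring hanger was set down astride the rail near its raised end and let go; it rolled down by itself and rests against the stop plate. The long hanger and the look-alikes were not touched, and the job was handed in at 12.6 s.

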